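Charge the mill jar with grinding balls from the drop-bottom cup

TASK

Charge the mill jar with its grinding balls: bring the empty white porcelain jar, staying upright, fully home into the black V-shaped saddle under the rail. Then hold down the yellow thumb release on the blue carriage and slide it along the rail until the steel drop cup stands centred over the jar, let the release spring up so the carriage locks there, and press the red tab so that the cup's hinged bottom swings open and all four balls drop into the jar, leaving jar and carriage there. Do not disturb the lidded jar, the terracotta cup and the buff cup that stand around the work.

Things in the scene. Friction and masses are not known exactly. Their poses are not given: they have to be found in the camera images.
- charging_stand: Fixed stand: two 216 mm posts at y +-282 mm carry an aluminium rail along y at x +82 mm, z 182-210. Origin on the table midway, on the line (x = 0) below the cup axis; x away from the robot, y left. Saddle, lidded jar and terracotta cup stand on that line near y +40, -70, -180 in any order. Grey foot bar 16 high from x +64; fixed teal bowl 47 high, 112 wide at y +190 under the parked cup.
- carriage (a joint): Slide of the blue carriage, m: 0 = parked at the left end, grows to the right (stand -y) up to 0.39; cup axis at stand y = 0.190 - value. A lock pin drops between ladder rungs every 10 mm (0, 0.010, 0.020 ...); let go, it pulls itself into the nearest notch and holds with under 1 mm play. Unlocked it slides with about 1 N friction plus 8 N per m/s.
- thumb_release (a joint): Travel of the yellow thumb release, m: 0 = up, lock pin fully in a notch; pressed straight down to 0.009. The pin is clear of the rungs beyond 0.005. Spring: 3 N to start, 8.4 N fully down; it springs back when let go.
- thumb_pad (a point): Centre of the top of the yellow paddle (32 mm across the rail, 46 along it), 82 mm behind the cup axis, z 240 mm when up. It lies in a well between two blue cheeks 60 mm apart along the rail, 36 wide, rising to z 250 mm; the well is open across the rail. Fingertips that press the paddle push the carriage along by a cheek.
- cup_outlet (a point): Centre of the bottom mouth of the steel drop cup on the carriage, z 160 mm (cup inside 48 mm, outside 54 mm, flared to 68 at the rim, z 206 mm). The cup's axis is vertical and moves with the carriage, which is 80 mm long along the rail.
- drop_flap (a joint): Hinged bottom of the cup, rad: 0 = shut and held by the catch, 1.55 = hanging open. A light spring swings it open once the catch lets go (hinge 34 mm right of the cup axis); it hangs to z 83 mm and stays open.
- release_tab (a point): Centre of the top of the red tab (30 mm across the rail, 38 along it), 52 mm left of the cup axis, z 226 mm. It is the arm of a lever pivoted near its left edge: pressed straight down 2.5 mm at its centre it draws the catch from under the flap; 6.5 mm is its stop. Force 2 to 6 N; it springs back.
- mill_jar: Empty white porcelain mill jar with a blue line, 94 mm outside, 80 inside diameter, 76 high, wall 7, floor 9 mm, 0.3 to 0.6 kg, open at the top, loose; pushed near its rim it may tip. Origin at the centre of its underside; z up. Starts at stand x -0.125 to -0.10, y -0.20 to +0.08.
- saddle: Fixed black V-shaped saddle, 30 mm high, open towards the robot (-x). Origin on the table where the jar's axis stands when the jar is home against both flanks, which touch it 45 degrees left and right of straight back; the block reaches 21 to 61 mm behind its origin and 55 mm to each side. Axes as the stand's.
- lidded_jar: Stoneware jar with a dark lid and knob, 70 mm wide, 102 high, loose; origin at its underside. Leave it alone.
- buff_cup: Buff beaker, 78 mm wide, 76 high, loose, left of the jar in front of the stand (stand x -0.145 to -0.105, y +0.175 to +0.21); origin at its underside. Leave it alone.
- terracotta_cup: Terracotta cup, 80 mm wide, 79 high, loose; origin at its underside. Leave it alone.
- ball0_center (a point): Centre of one of the four cream alumina grinding balls, 18 mm in diameter, lying in the drop cup at the start.
- ball1_center (a point): Centre of one of the four cream alumina grinding balls, 18 mm in diameter, lying in the drop cup at the start.
- ball2_center (a point): Centre of one of the four cream alumina grinding balls, 18 mm in diameter, lying in the drop cup at the start.
- ball3_center (a point): Centre of one of the four cream alumina grinding balls, 18 mm in diameter, lying in the drop cup at the start.

How it is judged:
By the outcome, as a careful person would: the job done as asked, in the order asked, and still so for the second after the job is handed in, with the robot touching nothing.
It also fails if it takes over 72 s, if anything falls off the work surface, if the arm or the gripper's body presses on something with over 40 N, if the wrist force passes 120 N, or if a joint passes its speed limit or range.

ROBOT

A 6-joint arm with a two-finger parallel gripper is mounted at the origin on the work surface; the furniture and walls round the work are solid. World frame = base frame: x ahead of the robot, y to its left, z up, the work surface at z = 0. Lengths are in m, angles in degrees, forces in N, time in s.
With the tool pointing down it reaches from about 0.3 to 0.95 m from the base axis. Payload 3.1 kg.
Tool frame: the origin (TCP) lies midway between the tips of the shut fingers; the grasp point (between the pads) lies bot.grasp_offset behind it (bot.grasp_offset is the distance from the TCP to the grasp point, in m); z points along the fingers, y is the line along which they close (so a half turn about z gives the same grasp; the last joint's range is limited). The gripper opens to 85 mm and grips with 20 to 120 N. Pads are 22 mm wide; open, the fingers measure 114 mm over their backs; the gripper's body (76 mm by 85 mm) begins 54 mm behind the grasp point. The pads swing forward as they close: fully open they stand 13 mm farther back than shut.
Start: joints at [60.12, 17.653, 93.61, -0, 68.738, -3.994], TCP at [0.273, 0.562, 0.231] pointing down, gripper open.
Joint ranges: [-175.34, 175.34], [-45.06, 112.39], [2.9, 150.54], [-68.45, 248.45], [3.09, 151.38], [-168.51, 168.51]. Speed limits (degrees/s): [159.86, 159.86, 180, 180, 180, 180].

INTERFACE

Orientations are given as [roll, pitch, yaw] about the fixed x, y, z axes, in that order (R = Rz(yaw) Ry(pitch) Rx(roll)).
In Python, from plant import bot gives the robot as it stands.
- The arm moves only by the tool run_rows, called after "Call:" by a JSON object that holds its "api" and its "payload", one argument or row to a line. Schema: {"type":"object","properties":{"offsets":{"type":"array","items":{"type":"array","items":{"type":"number"},"minItems":4,"maxItems":4},"minItems":1,"maxItems":20},"finger_gap":{"type":"number"},"only":{"type":"string"},"quiet":{"type":"boolean"},"lines":{"type":"string"}},"required":["offsets"],"additionalProperties":false}. offsets is a list of rows, 1 to 20 of them, each of 4 numbers: dx, dy, dz in m, then a turn about the tool's z in degrees; each row shifts and turns the commanded pose from where the row before left it, along the tool's axes as they then stand; what a row does not reach is not made up. A row lasts 1/10 s, in which the tool goes at most 0.05 m and 8.59 degrees, less where a joint would pass 70% of its speed; a pose out of reach is approached as far as the arm can. finger_gap is the finger opening in m, set as the call begins (left out keeps the last). The fingers move at their own pace and stop on an object; the grip force is fixed at half the most. Time passes only in rows, so rows that do not move let the fingers close. The tool returns the time, the measured TCP pose, the force, the opening and the grip force at its end. only (a regular expression) keeps the lines of the reply that match it, lines (a string "A,B") keeps lines A to B, and quiet returns only ok. Input that does not fit is refused with a message, and nothing moves.
- bot.get_state(): the state, without advancing time (a new reading comes with each control period).
- bot.camera(name): name is "scene" or "side" or "wrist"; returns a dict with "image" (400x640x3 uint8, red, green, blue), "fx", "fy", "cx", "cy" (pixels), "T" (4x4, takes a point from camera to world coordinates); the wrist camera has in their place "mount" (4x4, takes a point from camera to tool coordinates, whose origin is the TCP and whose axes are the flange's). Camera axes: x right, y down, z forward; pixel columns grow to the right and rows downward; lengths in m; the calibration is good to about 2 mm. A picture is of the moment at which its call begins: read the wrist's pose just before it. There is no depth.
- bot.close_job(): hands the job in; it is judged then, once.
The state is a dict: "clock": time; "joint_pos": joint angles; "qd": joint speeds; "tau": joint torques, N m; "position": TCP position; "ee_rot": TCP orientation; "wrist_force": force on the tool from outside, world axes, zero at the start; "torque": the same for the moment, N m; "gripper_width": finger opening in m; "grip_force": force on a finger pad.
Only numpy, scipy, OpenCV 4.12 (cv2) and the standard library are available. Lean on these libraries where they do the work, as an engineer would, in place of code of your own. Each camera call takes 0.05 s, during which the arm holds its last target. There are 200 camera calls.

## Working session

There is one attempt and no reset: what is moved stays moved. The work goes in short steps, Python scripts to look and compute and a tool call to move; the robot and the scene stay as the last step left them, time stands still between calls to the robot, and variables do not carry over. Pictures are saved under pics/ and viewed, at most 10 in all, crops included, and the job is handed in when it is done.

```bash
ls; mkdir -p pics; python3 - <<'E'
from plant import bot
import cv2,numpy as np
s=bot.get_state();print({k:np.round(v,3) for k,v in s.items()},bot.grasp_offset)
for n in("scene","side"):
    c=bot.camera(n);cv2.imwrite(f"pics/{n}0.png",c["image"][:,:,::-1]);print(n,c["fx"],c["cx"],c["cy"],np.round(c["T"],3).tolist())
E
```

```text
pics
plant.py
{'clock': np.float64(0.0), 'joint_pos': array([ 6.0119e+01,  1.7705e+01,  9.3690e+01,  1.0000e-03,  6.8738e+01,
       -3.9930e+00]), 'qd': array([ 0.122,  0.085, -0.033,  0.036, -0.013,  0.012]), 'tau': array([-0.0000e+00, -4.1526e+01, -2.7666e+01, -0.0000e+00,  1.0000e-02,
       -0.0000e+00]), 'position': array([0.272, 0.562, 0.23 ]), 'ee_rot': array([-1.79867e+02, -1.10000e-02,  1.54111e+02]), 'wrist_force': array([-0.479, -0.365,  0.643]), 'torque': array([-0.037,  0.011, -0.069]), 'grip_force': np.float64(0.0), 'gripper_width': np.float64(0.086)} 0.0187
scene 492.7200641055437 313.0839255456995 194.78597185204532 [[0.871, -0.261, 0.417, 0.132], [-0.492, -0.454, 0.743, -0.724], [-0.005, -0.852, -0.524, 0.686], [0.0, 0.0, 0.0, 1.0]]
side 448.42827304182924 320.8184959882008 201.60517011548427 [[-1.0, -0.027, 0.008, 0.554], [-0.022, 0.586, -0.81, 0.888], [0.017, -0.81, -0.587, 0.769], [0.0, 0.0, 0.0, 1.0]]
```

View pics/scene0.png

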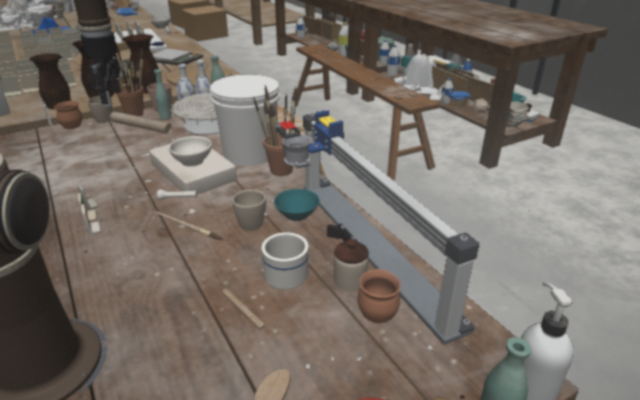

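View pics/side0.png

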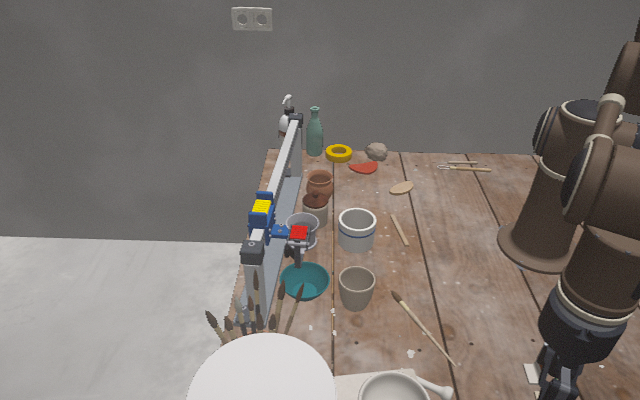

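The scene picture shows the jar at (285,260), the buff cup at (250,210), the dark saddle at about (340,232) between the bowl and the lidded jar (350,265), and the terracotta cup at (380,295). The side picture shows the jar at (357,230), the yellow paddle at (262,207) and the red tab at (299,233).

```bash
cat > h.py <<'E'
import cv2,numpy as np
from scipy.spatial.transform import Rotation as R
def ray(c,uv,T=None):
    T=c["T"] if T is None else T
    d=np.array([(uv[0]-c["cx"])/c["fx"],(uv[1]-c["cy"])/c["fy"],1.])
    d=T[:3,:3]@d; return T[:3,3],d/np.linalg.norm(d)
def plane(c,uv,z,T=None):
    o,d=ray(c,uv,T); return o+d*(z-o[2])/d[2]
def tri(rays):
    A=sum(np.eye(3)-np.outer(d,d) for o,d in rays); b=sum((np.eye(3)-np.outer(d,d))@o for o,d in rays)
    p=np.linalg.solve(A,b); return p,max(np.linalg.norm((np.eye(3)-np.outer(d,d))@(p-o)) for o,d in rays)
def blob(img,lo,hi,roi):
    x0,y0,x1,y1=roi; h=cv2.cvtColor(img,cv2.COLOR_RGB2HSV)[y0:y1,x0:x1]
    m=cv2.inRange(h,np.array(lo),np.array(hi)); n,l,s,ce=cv2.connectedComponentsWithStats(m)
    if n<2:return None
    i=1+np.argmax(s[1:,4]); return ce[i]+[x0,y0],s[i,4],(l==i).astype(np.uint8),s[i,:4]+[x0,y0,0,0]
def wristT(c,s):
    T=np.eye(4);T[:3,:3]=R.from_euler('xyz',s["ee_rot"],degrees=True).as_matrix();T[:3,3]=s["position"];return T@c["mount"]
E
python3 - <<'E'
from h import *
from plant import bot
cs={n:bot.camera(n) for n in("scene","side")}
roi={"scene":(255,100,500,340),"side":(235,120,390,320)}
for nm,lo,hi in(("yellow",(20,120,120),(35,255,255)),("red",(0,170,110),(6,255,255)),("teal",(80,90,40),(100,255,255))):
    r=[]
    for n,c in cs.items():
        b=blob(c["image"],lo,hi,roi[n]);print(nm,n,b and (b[0].round(1),b[1],b[3]))
        if b:r.append(ray(c,b[0]))
    if len(r)==2:p,e=tri(r);print(nm,p.round(4),e.round(4))
r=[]
for n,rr in(("scene",(255,228,315,292)),("side",(330,203,382,255))):
    c=cs[n];x0,y0,x1,y1=rr
    b=blob(c["image"],(0,0,125),(179,45,255),rr);m=b[2]
    cv2.imwrite(f"pics/m_{n}.png",m*255)
    print(n,b[1],b[3])
a=cv2.resize(cs["scene"]["image"][90:350,240:490,::-1],None,fx=2.2,fy=2.2,interpolation=2)
cv2.imwrite("pics/crop1.png",a)
b=cv2.resize(cs["side"]["image"][100:320,225:395,::-1],None,fx=2.6,fy=2.6,interpolation=2)
cv2.imwrite("pics/crop2.png",b)
E
```

```text
yellow scene (array([326.1, 120. ]), np.int32(78), array([320, 116,  14,  10]))
yellow side (array([338.4, 152.6]), np.int32(366), array([326, 144,  26,  19]))
yellow [0.5538 0.0324 0.3026] 0.0319
red scene (array([287.1, 124.9]), np.int32(38), array([282, 123,  11,   5]))
red side (array([298.2, 231.9]), np.int32(207), array([290, 225,  17,  15]))
red [0.6018 0.2341 0.2233] 0.0005
teal scene (array([296.7, 201.3]), np.int32(784), array([276, 190,  42,  24]))
teal side (array([305.2, 279.3]), np.int32(1267), array([280, 262,  50,  36]))
teal [0.5932 0.1812 0.0434] 0.001
scene 1111 [260 231  49  36]
side 818 [334 203  43  33]
```

View pics/crop1.png

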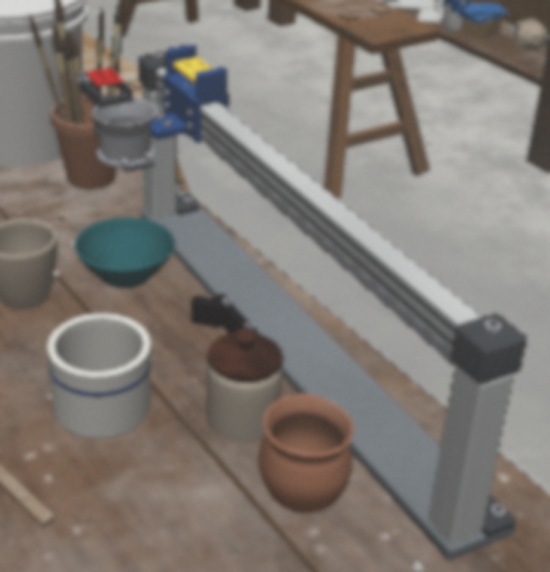

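View pics/crop2.png

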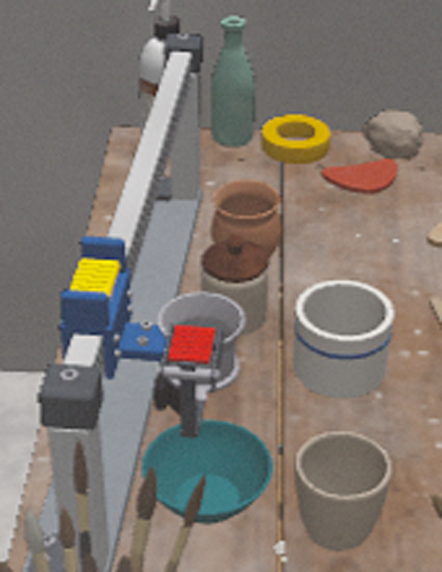

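The first crop shows the jar rim ellipse centred near (99,347), the saddle's left tip at (212,308), half hidden by the lidded jar, and the paddle at (194,68). The second crop shows the paddle at (95,277), the jar rim at (343,316), the left cap at (70,382) and the right cap at (187,45).

```bash
python3 - <<'E'
from h import *
from plant import bot
cs={n:bot.camera(n) for n in("scene","side")}
C=lambda p:(p[0]/2.2+240,p[1]/2.2+90); D=lambda p:(p[0]/2.6+225,p[1]/2.6+100)
P={}
for nm,a,b in(("rim",(99.5,347),(343.5,316)),("paddle",(194,68),(95,277)),("capR",(490,330),(187,45)),("capL",(152,68),(70,382)),("knob",(247,337),(236,244)),("terra",(307,425),(246,202)),("buff",(22,248),(343,466))):
    p,e=tri([ray(cs["scene"],C(a)),ray(cs["side"],D(b))]);P[nm]=p;print(nm,p.round(4),e.round(4))
c=cs["scene"]
print("saddle tip",plane(c,C((193,300)),.03).round(4))
red=np.array([.6018,.2341,.2233]);teal=np.array([.5932,.1812])
d=(P["capL"]-P["capR"])[:2];print("stand yaw",np.degrees(np.arctan2(-d[0],d[1])))
s=bot.get_state();w=bot.camera("wrist");print(w["fx"],w["mount"].round(3).tolist())
# rail front-top edge lines: sample
E
```

```text
rim [0.4718 0.0009 0.0686] 0.0013
paddle [0.6783 0.1764 0.238 ] 0.0001
capR [ 0.6422 -0.2924  0.213 ] 0.0039
capL [0.6823 0.2656 0.2071] 0.0051
knob [ 0.5791 -0.0813  0.0933] 0.0019
terra [ 0.5706 -0.1873  0.0753] 0.0011
buff [0.4797 0.1987 0.0658] 0.0005
saddle tip [0.6154 0.0691 0.03  ]
stand yaw -4.112189327266117
327.20958019823024 [[0.0, -0.963, -0.269, 0.069], [1.0, 0.0, 0.001, 0.0], [-0.001, -0.269, 0.963, -0.143], [0.0, 0.0, 0.0, 1.0]]
```

Call:
{"api": "run_rows", "payload": {
  "offsets": [
    [0,0,-0.02,-7.3],
    [0,0,-0.02,-7.3],
    [0,0,-0.02,-7.2],
    [-0.011,-0.035,0,0],
    [-0.011,-0.035,0,0],
    [-0.011,-0.035,0,0],
    [-0.011,-0.035,0,0],
    [-0.011,-0.035,0,0],
    [-0.011,-0.035,0,0],
    [-0.011,-0.035,0,0],
    [-0.011,-0.035,0,0],
    [-0.011,-0.035,0,0],
    [-0.011,-0.035,0,0],
    [-0.011,-0.035,0,0],
    [-0.011,-0.035,0,0],
    [-0.011,-0.035,0,0],
    [-0.011,-0.035,0,0],
    [-0.011,-0.035,0,0],
    [0,0,0,0],
    [0,0,0,0]
  ],
  "finger_gap": 0.064
}}

```text
clock: 2.35
position: [0.4, 0.0263, 0.2913]
ee_rot: [180.0, -0.0, 175.8]
wrist_force: [-0.7, 0.5, 1.3]
gripper_width: 0.0639
grip_force: 0.0
```

```bash
cat > look.py <<'E'
import sys,pickle
from h import *
from plant import bot
n=sys.argv[1];s=bot.get_state();c=bot.camera("wrist");c["Tw"]=wristT(c,s)
cv2.imwrite(f"pics/{n}.png",c["image"][:,:,::-1]);pickle.dump(c,open(n+".pkl","wb"))
print(s["clock"],s["position"].round(4),s["ee_rot"].round(2),s["wrist_force"].round(2))
E
python3 look.py w1
```

```text
2.35 [0.4    0.0263 0.2913] [ 1.7997e+02 -1.0000e-02  1.7576e+02] [-0.7   0.51  1.26]
```

View pics/w1.png

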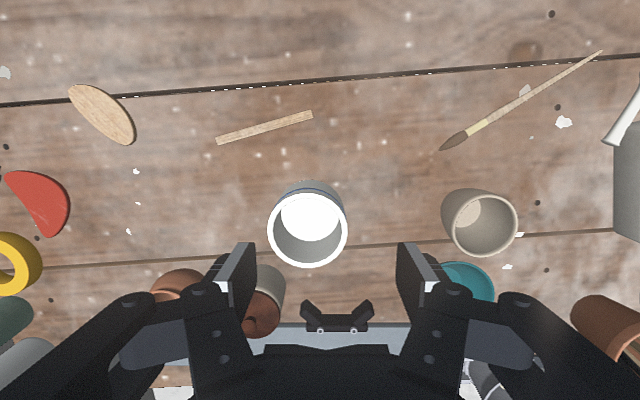

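The wrist picture shows the jar rim ellipse at about (308,228), the black saddle with its tips near (303,308) and (373,308), the lidded jar at (262,300) and the buff cup at (480,222). I'll take a second view for triangulation.

Call:
{"api": "run_rows", "payload": {
  "offsets": [
    [0.015,0.015,0.01,0],
    [0.015,0.015,0.01,0],
    [0.015,0.015,0.01,0],
    [0,0.015,0.01,0],
    [0,0,0,0],
    [0,0,0,0]
  ]
}}

```text
clock: 3.0
position: [0.3591, 0.0908, 0.2514]
ee_rot: [-180.0, -0.0, 176.1]
wrist_force: [-0.2, 0.8, 0.0]
gripper_width: 0.0642
grip_force: 0.0
```

```bash
python3 look.py w2
cat > meas.py <<'E'
import pickle,sys
from h import *
P={}
for n in sys.argv[1:]:
    c=pickle.load(open(n+".pkl","rb"));im=c["image"];T=c["Tw"];Ti=np.linalg.inv(T)
    def proj(p):
        q=Ti[:3,:3]@np.array(p)+Ti[:3,3];return np.array([c["fx"]*q[0]/q[2]+c["cx"],c["fy"]*q[1]/q[2]+c["cy"]])
    # jar rim: white mask around expected place, outer contour of rim
    j=proj([.472,.001,.076]).astype(int);w=58
    g=im.astype(int);m=((g.min(2)>190)&(g.max(2)-g.min(2)<30)).astype(np.uint8)
    m=m[j[1]-w:j[1]+w,j[0]-w:j[0]+w];m=cv2.morphologyEx(m,cv2.MORPH_OPEN,np.ones((2,2)))
    k,l,s,_=cv2.connectedComponentsWithStats(m);l=(l==1+np.argmax(s[1:,4])).astype(np.uint8)
    cn=max(cv2.findContours(l,0,1)[0],key=cv2.contourArea);e=cv2.fitEllipse(cv2.convexHull(cn))
    P.setdefault("rim",[]).append((c,np.array(e[0])+j-w));print(n,"rim",np.array(e[0])+j-w,e[1])
    z=j=proj([.62,.033,.03]).astype(int);w,h=62,30
    m=(im[z[1]-h:z[1]+h,z[0]-w:z[0]+w].max(2)<70).astype(np.uint8)
    k,l,s,ce=cv2.connectedComponentsWithStats(m);i=1+np.argmin([np.linalg.norm(ce[q]-[w,h])+(1e3 if s[q,4]<150 else 0) for q in range(1,k)])
    print("saddle box",s[i]+[z[0]-w,z[1]-h,0,0,0],"cen",ce[i]+z-[w,h])
    cv2.imwrite(f"pics/{n}s.png",np.hstack([cv2.resize(im[z[1]-h:z[1]+h,z[0]-w:z[0]+w,::-1],None,fx=6,fy=6,interpolation=2)]));print("crop org",z-[w,h])
p,e=tri([ray(c,u,c["Tw"]) for c,u in P["rim"]]);print("rim",p.round(4),e.round(4))
for c,u in P["rim"]:print(plane(c,u,.076,c["Tw"]).round(4))
E
python3 meas.py w1 w2; python3 -c "
import cv2,numpy as np
a=cv2.imread('pics/w1s.png');b=cv2.imread('pics/w2s.png');n=min(a.shape[1],b.shape[1]);print(a.shape,b.shape);w=max(a.shape[1],b.shape[1])
p=lambda i:cv2.copyMakeBorder(i,0,0,0,w-i.shape[1],0)
o=np.vstack([p(a),p(b)]);cv2.imwrite('pics/ss.png',cv2.resize(o,None,fx=.8,fy=.8));print(o.shape)"
```

```text
3.0 [0.3591 0.0908 0.2514] [-1.7998e+02 -1.0000e-02  1.7610e+02] [-0.19  0.77  0.04]
w1 rim [307.86709976 230.99838638] (75.06331634521484, 80.67090606689453)
saddle box [ 300  300   74   32 1466] cen [336.65484311 318.12892224]
crop org [279 285]
w2 rim [251.93355179 283.25712585] (75.0355224609375, 82.61824798583984)
saddle box [ 233  332  124   60 5884] cen [292.60333107 367.54877634]
crop org [233 332]
rim [0.4729 0.0008 0.0705] 0.0008
[0.4701 0.0008 0.076 ]
[0.4705 0.0029 0.076 ]
(360, 744, 3) (360, 744, 3)
(720, 744, 3)
```

View pics/ss.png

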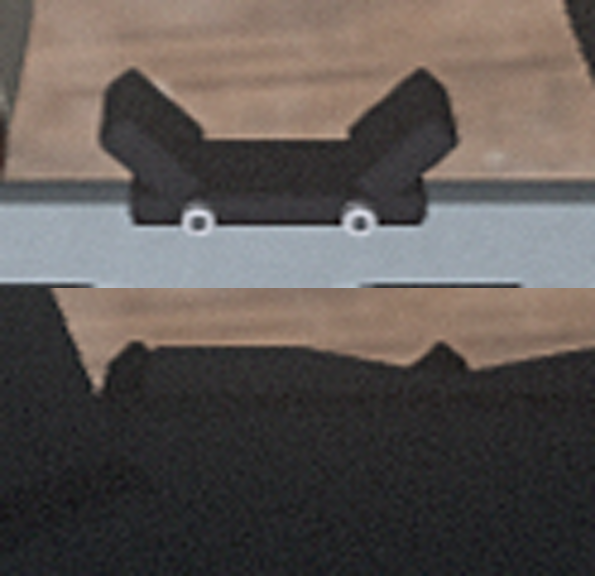

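The crop shows the saddle's front apexes at (133,70) and (424,70) in the upper view, and (137,345) and (440,343) in the lower.

```bash
python3 - <<'E'
import pickle
from h import *
a,b=[pickle.load(open(n+".pkl","rb")) for n in("w1","w2")]
A=lambda p:(p[0]/4.8+279,p[1]/4.8+285);B=lambda p:(p[0]/4.8+233,(p[1]-288)/4.8+332)
ps=[]
for u,v in(((133,70),(137,345)),((424,70),(440,343))):
    p,e=tri([ray(a,A(u),a["Tw"]),ray(b,B(v),b["Tw"])]);ps.append(p);print(p.round(4),e.round(4),plane(a,A(u),0,a["Tw"]).round(4),plane(b,B(v),0,b["Tw"]).round(4))
print("top right corners z=.03",plane(a,A((103,115)),.03,a["Tw"]).round(4),plane(a,A((457,140)),.03,a["Tw"]).round(4))
for n,u in(("screwL",(198,222)),("screwR",(359,222))):print(n,plane(a,A(u),.016,a["Tw"]).round(4))
E
```

```text
[ 0.6064 -0.0166  0.0054] 0.0002 [ 0.6097 -0.0173  0.    ] [ 0.6109 -0.0181  0.    ]
[0.6116 0.0729 0.0066] 0.0007 [0.6165 0.074  0.    ] [0.6163 0.0721 0.    ]
top right corners z=.03 [ 0.6049 -0.0241  0.03  ] [0.6212 0.08   0.03  ]
screwL [ 6.547e-01 -1.000e-04  1.600e-02]
screwR [0.6585 0.0501 0.016 ]
```

Call:
{"api": "run_rows", "payload": {
  "offsets": [
    [-0.008,-0.02,0.02,0],
    [-0.008,-0.02,0.02,0],
    [-0.008,-0.02,0.03,0],
    [-0.008,-0.021,0.03,0],
    [0,0,0.03,0],
    [0,0,0.03,0],
    [0,0,0.03,0],
    [0,0,0.026,0],
    [0,0,0.01,0],
    [0,0,0.01,0],
    [0,0,0,0],
    [0,0,0,0]
  ]
}}

```text
clock: 4.25
position: [0.3867, 0.0067, 0.016]
ee_rot: [-180.0, 0.1, 175.9]
wrist_force: [-0.3, 0.1, 0.6]
gripper_width: 0.0642
grip_force: 0.0
```

```bash
python3 look.py w3
```

```text
4.25 [0.3867 0.0067 0.016 ] [-1.8000e+02  9.0000e-02  1.7591e+02] [-0.32  0.13  0.56]
```

View pics/w3.png

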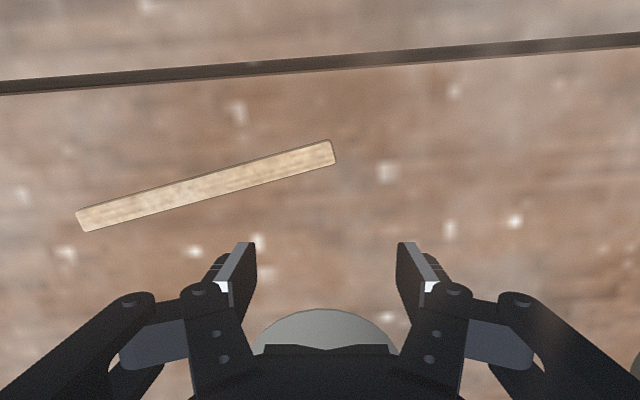

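The fingers stand behind the jar (rim arc centred at column 325, between the pads), so I'll push.

Call:
{"api": "run_rows", "payload": {
  "offsets": [
    [-0.01,0,0,0],
    [-0.01,0,0,0],
    [-0.01,0,0,0],
    [-0.005,0,0,0],
    [-0.005,0,0,0],
    [-0.005,0.002,0,0],
    [-0.006,0.003,0,0],
    [-0.006,0.003,0,0],
    [-0.006,0.003,0,0],
    [-0.006,0.003,0,0],
    [-0.006,0.003,0,0],
    [-0.006,0.003,0,0],
    [-0.006,0.003,0,0],
    [-0.006,0.003,0,0],
    [-0.006,0.003,0,0],
    [-0.006,0.003,0,0],
    [-0.006,0.003,0,0],
    [-0.006,0.002,0,0],
    [-0.006,0,0,0],
    [0,0,0,0]
  ]
}}

```text
clock: 6.3
position: [0.5127, 0.0352, 0.0156]
ee_rot: [180.0, 0.1, 175.9]
wrist_force: [-0.9, -0.3, -0.3]
gripper_width: 0.0637
grip_force: 0.0
```

```bash
python3 - <<'E'
from plant import bot
import cv2
for n in("scene","side"):cv2.imwrite(f"pics/{n}1.png",bot.camera(n)["image"][:,:,::-1])
a=cv2.imread("pics/scene1.png")[130:330,240:490];b=cv2.imread("pics/side1.png")[130:330,235:435]
import numpy as np
cv2.imwrite("pics/p1.png",cv2.resize(np.hstack([a,b]),None,fx=1.7,fy=1.7))
E
```

```text
(no output)
```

View pics/p1.png

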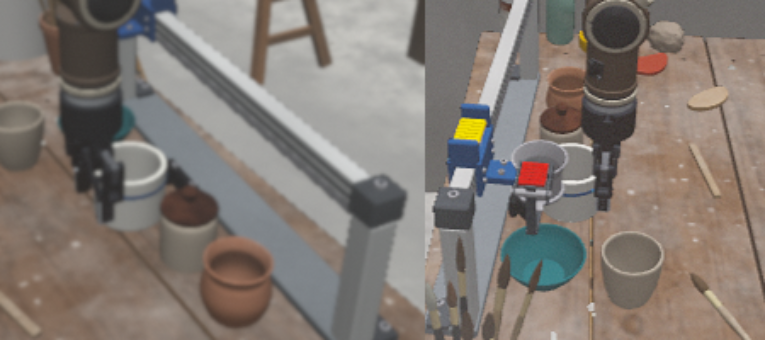

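The jar is upright in the cradle just ahead of the saddle, and nothing else has moved.

Call:
{"api": "run_rows", "payload": {
  "offsets": [
    [-0.004,0,0,0],
    [-0.004,0,0,0],
    [-0.004,0,0,0],
    [-0.004,0,0,0],
    [-0.004,0,0,0],
    [-0.003,0,0,0],
    [-0.002,0,0,0],
    [0,0,0,0]
  ]
}}

```text
clock: 7.2
position: [0.5365, 0.0331, 0.0153]
ee_rot: [180.0, 0.1, 175.9]
wrist_force: [-3.1, 0.9, -1.0]
gripper_width: 0.0641
grip_force: 0.0
```

Call:
{"api": "run_rows", "payload": {
  "offsets": [
    [-0.002,0,0,0],
    [-0.001,0,0,0],
    [0,0,0,0]
  ]
}}

```text
clock: 7.5
position: [0.5372, 0.033, 0.015]
ee_rot: [-180.0, -0.2, 175.9]
wrist_force: [-7.3, -0.6, 4.3]
gripper_width: 0.0641
grip_force: 0.0
```

Call:
{"api": "run_rows", "payload": {
  "offsets": [
    [-0.002,0,0,0],
    [-0.001,0,0,0],
    [0,0,0,0]
  ]
}}

```text
clock: 7.8
position: [0.5372, 0.0328, 0.0146]
ee_rot: [-180.0, -0.6, 176.0]
wrist_force: [-12.2, 0.3, 8.7]
gripper_width: 0.0643
grip_force: 0.0
```

Firm contact. I'll back off and check.

Call:
{"api": "run_rows", "payload": {
  "offsets": [
    [0.003,0,0,0],
    [0.005,0,0,0],
    [0.01,0,0,0],
    [0.02,0,0,0],
    [0.03,0,0,0],
    [0.02,0,-0.03,0],
    [0.02,0,-0.05,0],
    [0.02,0,-0.05,0],
    [0,0,-0.05,0],
    [0,0,-0.05,0],
    [0,0,-0.03,0],
    [0,0,0,0],
    [0,0,0,0]
  ],
  "finger_gap": 0.085
}}

```text
clock: 9.1
position: [0.4172, 0.0417, 0.2687]
ee_rot: [180.0, 0.1, 175.9]
wrist_force: [-0.2, -0.5, -0.5]
gripper_width: 0.085
grip_force: 0.0
```

```bash
python3 look.py w4
python3 - <<'E'
import cv2
i=cv2.imread("pics/w4.png");cv2.imwrite("pics/w4c.png",i[150:400,150:520])
E
```

```text
9.1 [0.4172 0.0417 0.2687] [1.7999e+02 1.5000e-01 1.7591e+02] [-0.23 -0.5  -0.48]
```

View pics/w4c.png

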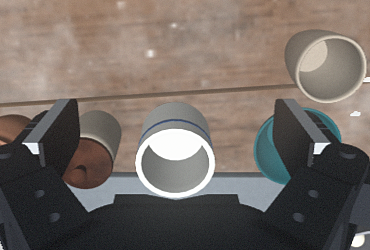

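The jar stands upright with its rim centred at crop (175,162), against the foot bar's edge and hiding the saddle. Its position has to be measured.

```bash
cat > rim.py <<'E'
import pickle,sys
from h import *
def rim(c,roi,T,z=.076,th=190):
    x0,y0,x1,y1=roi;g=c["image"][y0:y1,x0:x1].astype(int);m=((g.min(2)>th)&(g.max(2)-g.min(2)<35)).astype(np.uint8)
    m=cv2.morphologyEx(m,cv2.MORPH_OPEN,np.ones((2,2)));k,l,s,_=cv2.connectedComponentsWithStats(m)
    cn=max(cv2.findContours((l==1+np.argmax(s[1:,4])).astype(np.uint8),0,1)[0],key=cv2.contourArea)
    e=cv2.fitEllipse(cv2.convexHull(cn));u=np.array(e[0])+[x0,y0];return u,np.round(e[1],1),plane(c,u,z,T).round(4)
if __name__=="__main__":
    c=pickle.load(open("w4.pkl","rb"));print(rim(c,(275,240,375,355),c["Tw"]))
    from plant import bot
    for n in("scene","side"):
        q=bot.camera(n);cv2.imwrite(f"pics/{n}2.png",q["image"][:,:,::-1])
    a=cv2.resize(cv2.imread("pics/scene2.png")[180:300,270:400],None,fx=3,fy=3,interpolation=2);b=cv2.resize(cv2.imread("pics/side2.png")[180:300,235:365],None,fx=3,fy=3,interpolation=2)
    cv2.imwrite("pics/p2.png",np.hstack([a,b]))
E
python3 rim.py
```

```text
(array([325.71123505, 313.8626709 ]), array([69. , 79.5]), array([0.5855, 0.0302, 0.076 ]))
```

View pics/p2.png

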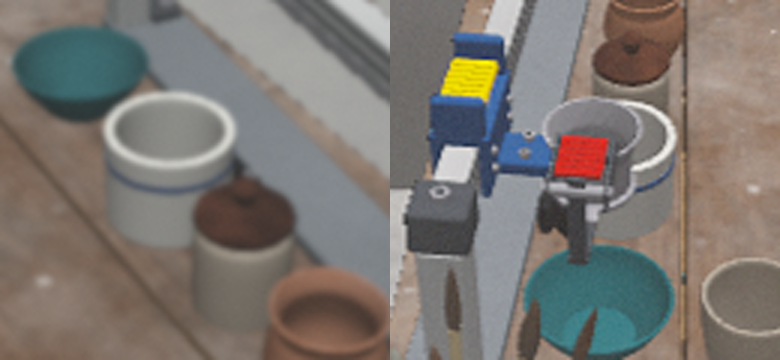

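The left half shows the jar upright against the saddle (its dark tip is just visible behind at (238,165)). The right half shows the cup still parked. The measured jar centre (0.5855, 0.0302) matches the saddle, and the push force was balanced between both flanks, so the jar is home. The carriage needs about 0.1525, so the 0.15 notch. Next I go to the paddle.

Call:
{"api": "run_rows", "payload": {
  "offsets": [
    [0,0,-0.03,0],
    [0,0,-0.03,0],
    [-0.025,0.015,0,0],
    [-0.025,0.015,0,0],
    [-0.025,0.015,0,0],
    [-0.025,0.015,0,0],
    [-0.025,0.015,0,0],
    [-0.025,0.015,0,0],
    [-0.025,0.015,0,0],
    [-0.025,0.015,0,0],
    [-0.025,0.015,0,0],
    [-0.026,0.017,0,0],
    [0,0,0.02,0],
    [0,0,0.02,0],
    [0,0,0.02,0],
    [0,0,0.01,0],
    [0,0,0,0],
    [0,0,0,0]
  ],
  "finger_gap": 0
}}

```text
clock: 11.05
position: [0.6781, 0.1754, 0.2576]
ee_rot: [-180.0, -0.1, 175.9]
wrist_force: [-0.1, -0.2, 0.4]
gripper_width: -0.0
grip_force: 0.0
```

```bash
python3 - <<'E'
from plant import bot
import cv2,numpy as np
for n in("scene","side"):cv2.imwrite(f"pics/{n}3.png",bot.camera(n)["image"][:,:,::-1])
a=cv2.resize(cv2.imread("pics/scene3.png")[70:190,270:400],None,fx=3,fy=3,interpolation=2);b=cv2.resize(cv2.imread("pics/side3.png")[130:250,210:340],None,fx=3,fy=3,interpolation=2)
cv2.imwrite("pics/p3.png",np.hstack([a,b]))
E
```

```text
(no output)
```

View pics/p3.png

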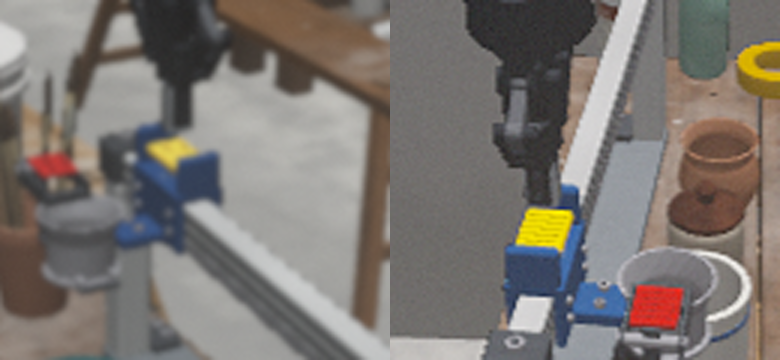

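That was the eleventh picture I viewed, one over the limit of ten. I viewed it by mistake and will view no more, so the rest is checked numerically. It shows the fingertips about 18 mm above the yellow paddle (tip at (540,200), paddle at (545,230)).

Call:
{"api": "run_rows", "payload": {
  "offsets": [
    [0,0,0.008,0],
    [0,0,0.006,0],
    [0,0,0.003,0],
    [0,0,0,0],
    [0,0,0,0]
  ]
}}

```text
clock: 11.65
position: [0.6782, 0.1754, 0.2411]
ee_rot: [-180.0, -0.0, 175.9]
wrist_force: [-0.3, 0.3, 0.7]
gripper_width: -0.0002
grip_force: 0.0
```

Call:
{"api": "run_rows", "payload": {
  "offsets": [
    [0,0,0.003,0],
    [0,0,0.003,0],
    [0,0,0.002,0],
    [0,0,0,0],
    [0,0,0,0]
  ]
}}

```text
clock: 12.15
position: [0.6788, 0.1755, 0.2347]
ee_rot: [180.0, 0.1, 175.9]
wrist_force: [-2.0, -1.1, 6.5]
gripper_width: 0.0002
grip_force: 3.0
```

Call:
{"api": "run_rows", "payload": {
  "offsets": [
    [0,0,0.002,0],
    [0,0,0.001,0],
    [0,0,0,0],
    [0,0,0,0]
  ]
}}

```text
clock: 12.55
position: [0.6788, 0.1755, 0.2323]
ee_rot: [180.0, 0.1, 175.9]
wrist_force: [-1.6, -1.3, 7.3]
gripper_width: 0.0002
grip_force: 3.7
```

Call:
{"api": "run_rows", "payload": {
  "offsets": [
    [0,-0.004,0,0],
    [0,-0.004,0,0],
    [0,-0.004,0,0],
    [0,-0.004,0,0],
    [0,-0.004,0,0],
    [0,-0.004,0,0],
    [0,0,0,0],
    [0,0,0,0]
  ]
}}

```text
clock: 13.35
position: [0.6771, 0.1516, 0.2323]
ee_rot: [180.0, 0.1, 175.9]
wrist_force: [-1.3, -0.4, 7.0]
gripper_width: -0.0
grip_force: 3.7
```

```bash
python3 - <<'E'
from h import *
from plant import bot
r=[]
c={n:bot.camera(n) for n in("scene","side")}
for n,roi in(("scene",(265,100,320,150)),("side",(270,205,330,260))):
    b=blob(c[n]["image"],(0,170,110),(6,255,255),roi);print(b and (b[0],b[1]));r.append(ray(c[n],b[0]))
print(tri(r), "was .6018 .2341")
E
```

```text
(array([291.06, 128.5 ]), np.int32(50))
(array([300.02673797, 223.84491979]), np.int32(187))
(array([0.59981388, 0.21014746, 0.22377687]), np.float64(0.00045340743160653113)) was .6018 .2341
```

```bash
cat > tab.py <<'E'
from h import *
from plant import bot
r=[]
for n in("scene","side"):
    q=bot.camera(n);x0,y0,x1,y1={"scene":(265,100,440,240),"side":(270,130,325,260)}[n]
    b=blob(q["image"],(0,170,110),(6,255,255),(x0,y0,x1,y1));print(n,b[0].round(1),b[1]);r.append(ray(q,b[0]))
p,e=tri(r);d=p[:2]-[.6018,.2341];print("tab",p.round(4),e.round(4),"slide",round(-(d@[.07,.9976]),4))
E
```

Call:
{"api": "run_rows", "payload": {
  "offsets": [
    [0,-0.005,0,0],
    [0,-0.008,0,0],
    [0,-0.008,0,0],
    [0,-0.008,0,0],
    [0,-0.008,0,0],
    [0,-0.008,0,0],
    [0,-0.008,0,0],
    [0,-0.008,0,0],
    [0,-0.008,0,0],
    [0,-0.008,0,0],
    [0,-0.008,0,0],
    [0,-0.008,0,0],
    [0,-0.008,0,0],
    [0,-0.006,0,0],
    [0,-0.004,0,0],
    [0,0,0,0],
    [0,0,0,0]
  ]
}}

```text
clock: 15.15
position: [0.6689, 0.0404, 0.2321]
ee_rot: [-180.0, 0.1, 175.9]
wrist_force: [-2.7, -0.9, 7.6]
gripper_width: 0.0001
grip_force: 3.7
```

```bash
python3 tab.py
```

```text
scene [311.8 147.8] 71
side [306.9 191.4] 138
tab [0.5918 0.0989 0.2237] 0.0003 slide 0.1356
```

Call:
{"api": "run_rows", "payload": {
  "offsets": [
    [0,-0.005,0,0],
    [0,-0.005,0,0],
    [0,-0.004,0,0],
    [0,0,0,0],
    [0,0,0,0]
  ]
}}

```text
clock: 15.75
position: [0.6679, 0.0266, 0.2321]
ee_rot: [-180.0, 0.1, 175.9]
wrist_force: [-2.5, 0.0, 7.8]
gripper_width: -0.0001
grip_force: 3.7
```

```bash
python3 tab.py
```

```text
scene [314.6 150.5] 74
side [308.  187.7] 135
tab [0.5904 0.0847 0.2239] 0.0002 slide 0.1498
```

Call:
{"api": "run_rows", "payload": {
  "offsets": [
    [0,0,-0.003,0],
    [0,0,-0.004,0],
    [0,0,-0.005,0],
    [0,0,-0.01,0],
    [0,0,-0.03,0],
    [0,0,0,0],
    [0,0,0,0]
  ]
}}

```text
clock: 16.55
position: [0.6681, 0.0269, 0.283]
ee_rot: [180.0, 0.1, 175.9]
wrist_force: [-0.8, 0.0, -0.2]
gripper_width: 0.0
grip_force: 0.0
```

```bash
python3 tab.py
```

```text
scene [314.4 150.5] 69
side [307.9 187.7] 134
tab [0.5903 0.085  0.2238] 0.0004 slide 0.1495
```

```bash
python3 - <<'E'
from rim import *
from plant import bot
c=bot.camera("scene");c["image"]=cv2.imread("pics/scene2.png")[:,:,::-1]
for th in(130,145,160,170):
    try:print(th,rim(c,(300,205,355,240),c["T"],th=th))
    except Exception as e:print(e)
E
```

```text
130 (array([327.62021065, 224.31136703]), array([28.9, 45. ]), array([0.5853, 0.0202, 0.076 ]))
145 (array([327.43607712, 224.01729202]), array([26.6, 44.1]), array([0.5855, 0.0213, 0.076 ]))
160 (array([327.33475113, 223.9626255 ]), array([25.6, 43.5]), array([0.5854, 0.0216, 0.076 ]))
170 (array([327.29590225, 223.94331551]), array([25.1, 42.8]), array([0.5854, 0.0217, 0.076 ]))
```

The scene ray depends strongly on the assumed rim height, so I'll check jar against tab and cup from one aligned wrist view.

Call:
{"api": "run_rows", "payload": {
  "offsets": [
    [0,0,-0.03,0],
    [0.02,0,-0.01,0],
    [0.03,0,0,0],
    [0.03,0,0,0],
    [0.03,0,0,0],
    [0.03,0,0,0],
    [0.03,0,0,0],
    [0.03,0,0,0],
    [0.03,0,0,0],
    [0,0,0,0],
    [0,0,0,0]
  ]
}}

```text
clock: 17.8
position: [0.4378, 0.0432, 0.3216]
ee_rot: [-180.0, -0.0, 175.9]
wrist_force: [0.6, 0.5, 1.1]
gripper_width: 0.0
grip_force: 0.0
```

```bash
python3 look.py w5; python3 - <<'E'
from h import *
import pickle
c=pickle.load(open("w5.pkl","rb"));im=c["image"];T=c["Tw"];Ti=np.linalg.inv(T);print(c["cx"],c["cy"])
def pr(p):
    q=Ti[:3,:3]@np.array(p)+Ti[:3,3];return np.round([c["fx"]*q[0]/q[2]+c["cx"],c["fy"]*q[1]/q[2]+c["cy"]],1)
for n,p in(("jar rim",(.5865,.0302,.073)),("cup out",(.5867,.0331,.16)),("cup rim",(.5867,.0331,.206)),("tab",(.5903,.085,.2238))):print(n,pr(p))
b=blob(im,(0,150,90),(8,255,255),(300,150,500,400));print("tab",b and (b[0].round(1),b[1],b[3]))
if b:print(plane(c,b[0],.2238,T).round(4))
j=pr((.5865,.0302,.073)).astype(int)
g=im.astype(int)
for r in range(j[1]-50,j[1]+10,6):
    row=g[r];m=np.where((row.min(1)>195)&(row.max(1)-row.min(1)<35))[0];m=m[(m>j[0]-70)&(m<j[0]+70)]
    print(r,(m.min(),m.max(),(m.min()+m.max())/2) if len(m) else None)
E
```

```text
17.8 [0.4378 0.0432 0.3216] [-180.     -0.    175.92] [0.61 0.54 1.09]
325.8780973703522 197.6216883857123
jar rim [323.5 276.2]
cup out [325.7 316.6]
cup rim [325.7 346.8]
tab [384.2 360.9]
tab None
226 None
232 None
238 None
244 None
250 None
256 None
262 (np.int64(291), np.int64(292), np.float64(291.5))
268 (np.int64(288), np.int64(291), np.float64(289.5))
274 (np.int64(288), np.int64(336), np.float64(312.0))
280 (np.int64(320), np.int64(331), np.float64(325.5))
```

Call:
{"api": "run_rows", "payload": {
  "offsets": [
    [-0.025,0.01,0,0],
    [-0.025,0.01,0,0],
    [-0.025,0.01,0,0],
    [-0.025,0.01,0,0],
    [-0.025,0.01,0,0],
    [-0.024,0.001,0,0],
    [0,0,0.03,0],
    [0,0,0.03,0],
    [0,0,0.02,0],
    [0,0,0.01,0],
    [0,0,0,0],
    [0,0,0,0]
  ]
}}

```text
clock: 19.05
position: [0.5915, 0.0834, 0.2327]
ee_rot: [180.0, 0.1, 175.9]
wrist_force: [0.1, 0.4, 0.9]
gripper_width: 0.0002
grip_force: 0.0
```

Call:
{"api": "run_rows", "payload": {
  "offsets": [
    [0,0,0.002,0],
    [0,0,0.002,0],
    [0,0,0.001,0],
    [0,0,0,0],
    [0,0,0,0]
  ]
}}

```text
clock: 19.55
position: [0.5905, 0.0835, 0.2274]
ee_rot: [180.0, 0.0, 175.9]
wrist_force: [0.4, -0.1, 0.3]
gripper_width: 0.0002
grip_force: 0.0
```

Call:
{"api": "run_rows", "payload": {
  "offsets": [
    [0,0,0.001,0],
    [0,0,0.001,0],
    [0,0,0.001,0],
    [0,0,0,0],
    [0,0,0,0],
    [0,0,0,0],
    [0,0,0,0],
    [0,0,0,0]
  ]
}}

```text
clock: 20.35
position: [0.5906, 0.0831, 0.2244]
ee_rot: [-180.0, 0.0, 175.9]
wrist_force: [-1.8, -3.0, 3.9]
gripper_width: 0.0003
grip_force: 2.4
```

```bash
cat > balls.py <<'E'
from plant import bot
import sys,cv2,numpy as np
i=bot.camera("scene")["image"].astype(int)
print("jar brightness",i[205:240,303:352].mean((0,1)).round(1),"cup",i[135:200,290:360].mean((0,1)).round(1))
j=bot.camera("side")["image"].astype(int)
np.save(sys.argv[1],np.stack([i,j]))
E
python3 balls.py b0
```

```text
jar brightness [132.8 135.  133. ] cup [108.  107.1 107.8]
```

Call:
{"api": "run_rows", "payload": {
  "offsets": [
    [0,0,0.002,0],
    [0,0,0.002,0],
    [0,0,0,0],
    [0,0,0,0],
    [0,0,0,0],
    [0,0,0,0],
    [0,0,0,0],
    [0,0,0,0],
    [0,0,0,0],
    [0,0,0,0]
  ]
}}

```text
clock: 21.45
position: [0.5905, 0.082, 0.2208]
ee_rot: [-179.8, 0.0, 175.9]
wrist_force: [-2.4, -6.2, 7.2]
gripper_width: -0.0002
grip_force: 4.1
```

```bash
python3 balls.py b1; python3 -c "
import numpy as np
a,b=np.load('b0.npy'),np.load('b1.npy')
for k in(0,1):
    d=abs(a[k]-b[k]).max(2);y,x=np.where(d>40);print(len(x),(x.min(),x.max(),y.min(),y.max()) if len(x) else 0, np.histogram2d(y,x,bins=[range(100,281,20),range(240,401,20)])[0].astype(int).tolist())"
```

```text
jar brightness [121.9 123.8 122.5] cup [107.5 106.1 106.9]
460 (np.int64(285), np.int64(342), np.int64(2), np.int64(222)) [[0, 0, 1, 5, 9, 0, 0, 0], [0, 0, 0, 0, 25, 0, 0, 0], [0, 0, 0, 64, 24, 0, 0, 0], [0, 0, 0, 0, 0, 0, 0, 0], [0, 0, 0, 4, 0, 0, 0, 0], [0, 0, 0, 0, 169, 16, 0, 0], [0, 0, 0, 0, 16, 0, 0, 0], [0, 0, 0, 0, 0, 0, 0, 0], [0, 0, 0, 0, 0, 0, 0, 0]]
961 (np.int64(284), np.int64(625), np.int64(0), np.int64(223)) [[0, 0, 41, 94, 33, 0, 0, 0], [0, 0, 11, 3, 4, 0, 0, 0], [0, 0, 6, 10, 2, 0, 0, 0], [0, 0, 0, 11, 0, 0, 0, 0], [0, 0, 0, 36, 4, 0, 0, 0], [0, 0, 3, 66, 22, 0, 0, 0], [0, 0, 0, 12, 0, 0, 0, 0], [0, 0, 0, 0, 0, 0, 0, 0], [0, 0, 0, 0, 0, 0, 0, 0]]
```

Call:
{"api": "run_rows", "payload": {
  "offsets": [
    [0,0,-0.003,0],
    [0,0,-0.005,0],
    [0,0,-0.02,0],
    [0,0,-0.03,0],
    [0.03,0,-0.03,0],
    [0.04,-0.01,0,0],
    [0.04,-0.01,0,0],
    [0.04,-0.01,0,0],
    [0.04,-0.01,0,0],
    [0.02,-0.01,0,0],
    [0,0,0,0],
    [0,0,0,0]
  ],
  "finger_gap": 0.085
}}

```text
clock: 22.75
position: [0.3778, 0.0492, 0.308]
ee_rot: [179.9, 0.1, 175.9]
wrist_force: [0.4, -0.2, -0.1]
gripper_width: 0.0849
grip_force: 0.0
```

```bash
python3 tab.py; python3 balls.py b2; python3 look.py w6; python3 - <<'E'
from h import *
import pickle
a=np.load("b2.npy").astype(np.uint8)
def balls(im,roi,name):
    x0,y0,x1,y1=roi;h=cv2.cvtColor(im,cv2.COLOR_RGB2HSV)[y0:y1,x0:x1]
    m=cv2.inRange(h,np.array((10,35,130)),np.array((35,140,255)));n,l,s,ce=cv2.connectedComponentsWithStats(m)
    print(name,[((ce[i]+[x0,y0]).round(0).tolist(),int(s[i,4])) for i in range(1,n) if s[i,4]>3])
balls(a[1],(285,165,330,260),"side now");balls(a[0],(290,140,360,250),"scene now")
balls(cv2.imread("pics/side0.png")[:,:,::-1].copy(),(285,205,325,262),"side0 parked")
c=pickle.load(open("w6.pkl","rb"));balls(c["image"],(270,150,400,330),"wrist")
s0=cv2.imread("pics/side0.png")[:,:,::-1];print("cup hole side0",s0[222:230,293:312].mean((0,1)).round())
# undisturbed neighbours: compare views
for k,n,r in((0,"scene",(335,255,405,325)),(0,"scene",(230,190,268,232)),(1,"side",(335,265,380,312)),(1,"side",(305,168,335,188))):
    o=cv2.imread(f"pics/{n}0.png")[:,:,::-1].astype(int);x0,y0,x1,y1=r;print(n,r,np.abs(o-a[k])[y0:y1,x0:x1].mean().round(2))
E
```

```text
scene [314.2 150.6] 66
side [307.9 187.6] 135
tab [0.5901 0.0849 0.2238] 0.0007 slide 0.1496
jar brightness [122.4 124.2 123. ] cup [111.1 109.  109.5]
22.95 [0.3784 0.0489 0.308 ] [ 1.7997e+02 -1.0000e-02  1.7593e+02] [-0.69 -0.5   0.68]
side now [([289.0, 166.0], 5), ([316.0, 169.0], 238), ([328.0, 182.0], 4), ([327.0, 188.0], 21), ([328.0, 210.0], 52), ([297.0, 210.0], 103), ([326.0, 254.0], 68), ([288.0, 258.0], 18), ([302.0, 259.0], 9)]
scene now [([301.0, 143.0], 49), ([355.0, 145.0], 25), ([297.0, 174.0], 330), ([353.0, 203.0], 31), ([293.0, 225.0], 37), ([291.0, 233.0], 8), ([300.0, 235.0], 60), ([295.0, 243.0], 12)]
side0 parked [([298.0, 208.0], 50), ([315.0, 209.0], 41), ([317.0, 248.0], 404), ([289.0, 259.0], 35)]
wrist [([334.0, 202.0], 13193), ([345.0, 287.0], 4748)]
cup hole side0 [147.  78.  77.]
scene (335, 255, 405, 325) 3.02
scene (230, 190, 268, 232) 2.64
side (335, 265, 380, 312) 2.42
side (305, 168, 335, 188) 19.86
```

```bash
python3 - <<'E'
from h import *
import pickle
for n in("w4","w6"):
    c=pickle.load(open(n+".pkl","rb"));Ti=np.linalg.inv(c["Tw"])
    def pr(p):
        q=Ti[:3,:3]@np.array(p)+Ti[:3,3];return np.array([c["fx"]*q[0]/q[2]+c["cx"],c["fy"]*q[1]/q[2]+c["cy"]])
    f=pr((.588,.0302,.012)).astype(int);r=pr((.588,.0302,.073));print(n,f,r.round(0))
    p=c["image"][f[1]-24:f[1]+44,f[0]-40:f[0]+40].astype(int)
    sat=p[...,0]-p[...,2];v=p[...,1]
    print("R-B");print(sat[::4,::4]);print("G");print(v[::4,::4])
E
```

```text
w4 [325 286] [326. 314.]
R-B
[[ 33  32  31  31   1  -2   5   3   1   3   5   0   2  -1   3   0   2  36
   33  34]
 [ 23  22  30   8   6   3   2   3   2   2   3   2   3   4   1   3   5  15
   32  31]
 [ 33  38  38   0   2   3   6 -17 -31 -44 -54 -36 -22 -10   3   1   1   2
   32  27]
 [ 33  32   7   3   5 -34 -28   4   4   2   6   3   3   5 -32 -18   2   2
   11  37]
 [ 31  35   1   8 -43   3   3   4   1  -1   2   3   4   1   3   3 -37   3
    0  33]
 [ 35  35   7 -13   2   4   0   0   0   0   0   0   1   0   0   3  -1 -29
    6  40]
 [ 36  37 -40   1   0   0   0   0   1   1   1   0   0   1   1   0   0   2
  -44  43]
 [ 32  13   4   0   1   1   1   1   0   1   0   1   1   1   0   0   0   0
    2  27]
 [ 38 -18   0   0   1   0   0   0   1   1   1   1   1   0   0   1   0   0
    0 -43]
 [ 35   2   1   2   3   1   1   0   1   0   0   0   0   0   1   0   1   2
    0   1]
 [ 34   0   3  -1   1   1   1   0   1   0   0   1   1   1   0   0   0   0
    2   0]
 [ 31   0   3   5   1   0   0   0   1   1   0   1   0   0   2   1   4   0
    0   0]
 [ 19   0   3   1   0   3   4   1   2   1  -1  -1  
[... 4045 characters left out ...]
 254 248
   87 125]
 [142 136 255 255 100 255 253 252 253 237 253 222 248 252 223 255 126 254
   88 123]
 [126 122 255 115 102 105 252 253 252 252 253 253 252 253 255 147 144 253
  255 125]
 [131 114 255 102 107 112 115 107 255 255 255 255 255 145 148 151 145 118
  254 110]
 [134 168 255 104 110 115 115 118 127 132 137 142 142 147 146 147 137 132
  254 106]
 [129 145 255 101  94 100 115 123 131 136 136 138 143 146 149 145 140 139
  254 128]
 [104  84 255 102 105  98 113 117 128 133 136 141 144 149 146 145 142 131
  255 107]
 [ 96  99 255 150 103  94 115 123 129 135 135 141 146 148 144 144 147 255
  255  91]
 [160 161 189 238  99 114 116 124 128 133 131 142 141 144 145 149 145 254
  150 159]]
```

Inside the jar the wrist view now shows a 2×2 cluster of cream balls. The carriage is locked at 0.15, the jar has not moved and the neighbours are unchanged as far as the views show.

```bash
python3 -c "
from plant import bot
print(bot.close_job())"
```

```text
the job is handed in; nothing more can be done
None
```

The job is handed in at about 23 s of robot time: jar home in the saddle, carriage locked at 0.150 with the cup about 3 mm off the jar's axis, flap open and, from image numbers, all four balls in the jar; I viewed 11 pictures, one over the limit of ten.

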